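# Pack and pin a two-layer sherd carrier

### The job

Pack the small sherd carrier for transport: lay the white separator sheet squarely on the tray already in it, then set the second tray of sherds squarely on the sheet, then swing the hold-down bar shut over the stack and lock it by pushing the red-gripped pin fully home through the slanted holes of the bracket and the bar. Let go of everything, and do not disturb the other two pins, the loose sherds, the clay cone or the magnifier.

Things in the scene. Friction and masses are not known exactly. Their poses are not given: they have to be found in the camera images.
- carrier: Fixed grey carrier, place and yaw vary. Origin: middle of its underside, on the table; y along its length, x across, z up. Base plate 90 (x) by 220 (y -102 to +118) by 10 mm high. Aluminium end walls 44 mm wide at y = 65 to 70 and -65 to -70 mm, tops 58 mm above the table: 5 mm play at each end for the 120 mm long pieces. The long sides are open above the base plate.
- stack (a point): Centre of the rim of the light wood sherd tray fixed in the carrier (60 in x by 120 mm in y), at carrier x=y=0, 38 mm above the table. The separator's underside belongs here; the second tray's underside 5 mm higher.
- separator: Loose white rigid sheet, 60 (x) by 120 (y) by 5 mm thick, 40 g; origin in the middle of its underside, z up. It starts flat on a 20 mm high blue rest (36 by 100 mm, under its middle, so its long edges overhang about 12 mm). Same after a half turn.
- tray: Loose light wood tray of sherds (fixed in it, below the rim), 60 (x) by 120 (y) by 28 mm high, about 0.18 to 0.31 kg; origin in the middle of its underside, z up. It starts on a second blue rest like the other, 20 mm high. It may go in either way round.
- bar (a joint): Angle of the steel hold-down bar about its upright pivot. 0 = shut (a stop): the bar lies along carrier +y over the stack. It grows towards carrier +x: the bar points along (sin q, cos q) in carrier x, y. Starts at 1.4 to 1.95, limit 2.05. Friction about 0.5 N at the knob; it stays where left. Bar 16 mm wide, underside 74, top 84 mm above the table, 3 mm clear of the stacked tray.
- bar_pivot (a point): The bar's pivot axis at carrier x=0, y=-83 mm, on top of a post 20 mm in diameter, 74 mm above the table. The bar's free end is a tab 24 mm wide, 6 mm thick, bent down 30 degrees, with an 11.5 mm pin hole 174 mm from the pivot; shut, it lies between the two ears.
- bar_knob (a point): Middle of the black round knob on the bar, 95 mm from the pivot: upright cylinder 16 mm in diameter, 26 mm high (84 to 110 mm above the table); this point is 97 mm above the table.
- ears: Aluminium bracket fixed to the carrier at x=0, y=91 mm, 68 mm above the table: two parallel plates 34 by 34 by 6 mm, 10 mm apart, joined on the -x side, with 11.5 mm holes. Origin on the holes' axis midway between the plates; z along that axis, up and out, 30 degrees from vertical towards carrier +y. With the bar shut the tab's hole lies on the same axis.
- ears_mouth (a point): Centre of the hole at the upper face of the upper plate, 11 mm along z from the ears' origin (carrier x=0, y=96.5, z=77.5 mm); the pin goes in here.
- pin: The carrier's loose pin, red grip, 45 g. Origin at its tip, z towards the grip. Steel shaft 9 mm thick, 38 mm long (tip tapers to 4.4 mm over 9 mm), shoulder disc 18 mm in diameter, 4 mm thick, then the round grip 14 mm in diameter, 34 mm long (42 to 76 mm from the tip). Starts upright in one of the block's three holes, shoulder on the block's top, grip 48 to 82 mm above the table.
- pin_shoulder (a point): Centre of the underside of the pin's shoulder, 38 mm from the tip; rests on the upper plate when the pin is fully home.
- pin_block: Fixed wooden block that holds the three pins, 50 (x) by 140 (y) by 44 mm high; origin in the middle of its underside. Holes 12.5 mm in diameter at y = -45, 0, +45 mm.
- pin_black: Another pin of the same size, black grip, in the same block: leave alone. Origin at its tip.
- pin_blue: Another pin of the same size, blue grip, in the same block: leave alone. Origin at its tip.
- cone: Clay cone standing on its broad end, 64 mm in diameter, 112 mm high, origin in the middle of its underside: leave alone.
- magnifier: Black hand magnifier lying flat, about 155 mm long (handle to its -x), 12 mm high, origin near the lens: leave alone.
- sherd_a: Loose pink sherd about 55 mm, 14 mm high: leave alone.
- sherd_b: Loose cream sherd about 50 mm, 13 mm high: leave alone.
- sherd_c: Loose buff sherd about 50 mm, 15 mm high: leave alone.
There are look-alikes about, which are no part of the job. There is more than one size of the separator; the one meant has the size given above.

How it is judged:
By the outcome, as a careful person would: the job done as asked, in the order asked, and still so for the second after the job is handed in, with the robot touching nothing.
It also fails if it takes over 72 s, if anything falls off the work surface, if the arm or the gripper's body presses on something with over 40 N, if the wrist force passes 120 N, or if a joint passes its speed limit or range.

### The arm

A 7-joint arm with a two-finger parallel gripper is mounted at the origin on the work surface. World frame = base frame: x ahead of the robot, y to its left, z up, the work surface at z = 0. Lengths are in m, angles in rad, forces in N, time in s.
With the tool pointing down it reaches from about 0.4 to 0.85 m from the base axis. Payload 4.5 kg.
Tool frame: the origin (TCP) lies at the very end of the fingers, on their centre line; the grasp point (between the pads) lies 19 mm behind it (tcp_to_grasp is the z of the grasp point in the tool frame, in m); z points along the fingers, y is the line along which they close (so a half turn about z gives the same grasp; the last joint's range is limited). The gripper opens to 88 mm and grips with 3 to 60 N. Pads are 18 mm wide; open, the fingers measure 123 mm over their backs; the gripper's body (75 mm by 187 mm) begins 45 mm behind the grasp point.
Start: joints at [1.229, 0.689, -0.195, 1.565, 0.157, 0.902, -0.215], TCP at [0.229, -0.581, 0.239] pointing down, gripper open.
Joint ranges: [-3.01, 3.01], [-0.46, 2.08], [-1.47, 1.51], [0.13, 2.56], [-1, 4.14], [0.04, 2.09], [-2.66, 2.66]. Speed limits (rad/s): [2.57, 2.57, 3.14, 3.14, 3.14, 3.14, 3.14].

### API

Orientations are given as a unit quaternion [x, y, z, w].
In Python, from plant import * gives the robot as it stands. The module is installed in compiled form; this text tells all that it offers.
- The arm moves only by the shell command python3 -m jog 'ROWS' [OPENING] [FORCE]. ROWS is JSON, a list that holds one entry, the list of rows, each a list of 6 numbers: the shift along the tool's x, y, z in m, then the turn, a rotation vector about the tool's x, y, z in rad. In form: [[[dx, dy, dz, ax, ay, az], ...]]. A call has 1 to 12 rows; each row shifts and turns the commanded pose from where the row before left it, along the tool's axes as they then stand; what a row does not reach is not made up. A row lasts 1/8 s, in which the tool goes at most 62.5 mm and 10.7 degrees, less where a joint would pass 70% of its speed; a pose out of reach is approached as far as the arm can. A call with a gripper value outside its range is refused whole. OPENING is the finger opening in m, from 0 to 0.0881, set as the call begins (- or left out, the last holds). The fingers move at their own pace and stop on an object; FORCE is the grip in N (left out, the last holds). Time passes only in rows, so rows that do not move let the fingers close. It gives the time, the measured TCP pose, the force, the opening and the grip force at its end, in the units of the state.
- get_state(): the state, without advancing time (a new reading comes with each control period).
- snapshot(name): name is "side" or "top"; returns a dict with "frame" (384x512x3 uint8, red, green, blue), "mtx" (3x3 intrinsics, pixels), "D" ([k1, k2, p1, p2, k3] as OpenCV has them; the pictures are not rectified), "xyz" and "orientation" of the camera in the world. Camera axes: x right, y down, z forward; pixel columns grow to the right and rows downward; lengths in m; the calibration is good to about 2 mm. A picture is of the moment at which its call begins. There is no depth.
- finish_job(): hands the job in; it is judged then, once.
The state is a dict: "clock": time; "q": joint angles; "qd": joint speeds; "joint_torque": joint torques, N m; "tool_pos": TCP position; "eef_rot": TCP orientation; "contact_force": force on the tool from outside, world axes, zero at the start; "moment": the same for the moment, N m; "opening": opening from 0.0 (shut) to 1.0 (fully open); "finger_force": force on a finger pad.
Only numpy, scipy, OpenCV 4.12 (cv2) and the standard library are available. Lean on these libraries where they do the work, as an engineer would, in place of code of your own. Each camera call takes 0.05 s, during which the arm holds its last target. There are 200 camera calls.

## Working session

There is one attempt and no reset: what is moved stays moved. The work goes in short steps, Python scripts to look and compute and a shell command to move; the robot and the scene stay as the last step left them, time stands still between calls to the robot, and variables do not carry over. Pictures are saved under pics/ and viewed, at most 10 in all, crops included, and the job is handed in when it is done.

```bash
mkdir -p pics
cat > h.py <<'E'
import numpy as np, cv2
from scipy.spatial.transform import Rotation as R
from plant import *
def snap(n,save=None):
    s=snapshot(n)
    if save: cv2.imwrite(save,s["frame"][:,:,::-1])
    return s
def ray(s,uv):
    p=cv2.undistortPoints(np.array(uv,float).reshape(-1,1,2),np.array(s["mtx"]),np.array(s["D"])).reshape(-1,2)
    return np.c_[p,np.ones(len(p))]@R.from_quat(s["orientation"]).as_matrix().T
def onz(s,uv,z):
    d=ray(s,uv); c=np.array(s["xyz"]); return c+d*((z-c[2])/d[:,2])[:,None]
def proj(s,P):
    Rm=R.from_quat(s["orientation"]).as_matrix().T
    return cv2.projectPoints(np.array(P,float).reshape(-1,1,3),cv2.Rodrigues(Rm)[0],-Rm@np.array(s["xyz"]),np.array(s["mtx"]),np.array(s["D"]))[0].reshape(-1,2)
E
python3 - <<'E'
from h import *
a=snap("top","pics/top0.png");b=snap("side","pics/side0.png")
for s in(a,b):print(s["xyz"],s["orientation"],s["mtx"])
st=get_state();print(st)
E
```

```text
[ 0.34018676 -0.08749688  1.24052453] [-0.70421005  0.7051685  -0.05392295  0.06259328] [[418.3187452    0.         250.65800269]
 [  0.         418.3187452  194.95320414]
 [  0.           0.           1.        ]]
[1.12051917 0.48148372 0.65163761] [ 0.34720724  0.81775719 -0.4206852  -0.18369617] [[367.68139556   0.         253.99302878]
 [  0.         367.68139556 194.74929542]
 [  0.           0.           1.        ]]
{'clock': 0.1, 'q': array([ 1.22879906,  0.68989198, -0.19452912,  1.56621386,  0.15731507,
        0.90253401, -0.21511835]), 'qd': array([-0.00061984, -0.00177142,  0.00065544, -0.00283263,  0.0002952 ,
       -0.00070548, -0.00253785]), 'joint_torque': array([-3.13900397e-03, -5.28497064e+01, -1.27158064e+00, -1.53836256e+01,
       -5.25970850e-02,  2.03648138e-03,  3.57465115e-05]), 'tool_pos': array([ 0.22913533, -0.58087523,  0.23800253]), 'eef_rot': array([ 9.82391954e-01,  1.86829777e-01, -2.18566056e-04, -7.97620516e-04]), 'contact_force': array([ 0.14891447, -0.52798625,  0.56853206]), 'moment': array([-0.00160616,  0.03947872, -0.02062476]), 'finger_force': 0.0, 'opening': 0.9996783774149778}
```

View pics/top0.png

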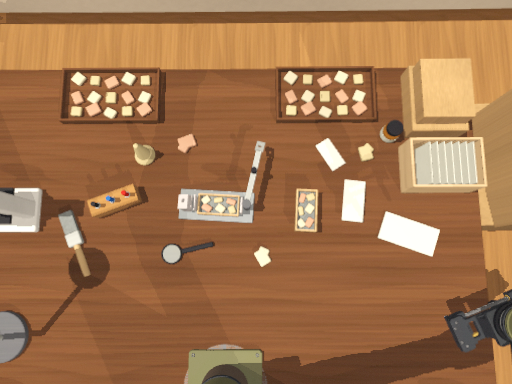

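View pics/side0.png

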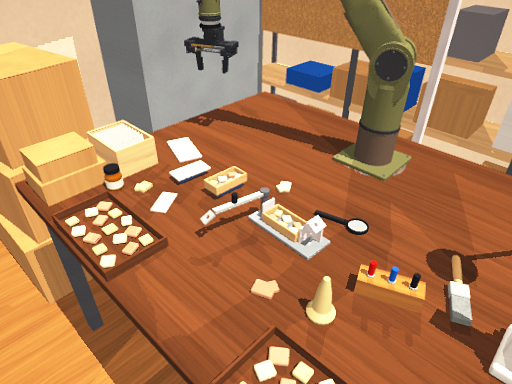

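The top view shows the carrier at (217,205), with the bar open towards (260,145). The tray is at (307,210) and the pin block at (113,201), with the red grip at its right end (125,193). There are three possible separators: a small white card at (330,154), a sheet at (353,200) and a large sheet at (409,233). Only (353,200) measures about 22x41 px (60x120 mm), and in the side view at (189,172) it sits on a blue rest. I'll confirm this in an enlarged crop.

Run:
```python
from h import *
a=snap("top");b=snap("side")
f=a["frame"]
big=cv2.resize(f[125:265,150:380],None,fx=3.4,fy=3.4,interpolation=cv2.INTER_CUBIC)
cv2.imwrite("pics/crop1.png",big[:,:,::-1])
hsv=cv2.cvtColor(f,cv2.COLOR_RGB2HSV)
def rects(m,x0,x1,y0,y1,z,nm,s=a,minA=15):
    k=np.zeros_like(m);k[y0:y1,x0:x1]=m[y0:y1,x0:x1]
    for c in cv2.findContours(k,cv2.RETR_EXTERNAL,cv2.CHAIN_APPROX_NONE)[0]:
        if cv2.contourArea(c)<minA: continue
        r=cv2.minAreaRect(c);bx=cv2.boxPoints(r);P=onz(s,bx,z)[:,:2]
        e=P[1]-P[0];g=P[2]-P[1]
        if np.linalg.norm(e)<np.linalg.norm(g): e,g=g,e
        print(nm,np.round(r[0],1),"c",np.round(P.mean(0),4),"L",np.round([np.linalg.norm(e),np.linalg.norm(g)],4),"ang",round(np.degrees(np.arctan2(e[1],e[0]))%180,1))
white=((hsv[...,1]<40)&(hsv[...,2]>190)).astype(np.uint8)
rects(white,310,445,130,260,.025,"white")
wood=((hsv[...,1]>60)&(hsv[...,2]>150)).astype(np.uint8)
rects(wood,285,330,180,240,.048,"tray",minA=100)
rects(wood,190,245,185,225,.038,"ctray",minA=100)
rects(wood,80,145,175,225,.044,"block",minA=100)
H=lambda s:cv2.cvtColor(s["frame"],cv2.COLOR_RGB2HSV)
for s,n,box in((a,"top",(80,145,175,225)),(b,"side",(350,435,250,300))):
    h=H(s);
    for cn,m in(("red",((h[...,0]<6)|(h[...,0]>174))&(h[...,1]>180)&(h[...,2]>110)),("blue",(h[...,0]>100)&(h[...,0]<130)&(h[...,1]>120))):
        yy,xx=np.nonzero(m);k=(xx>box[0])&(xx<box[1])&(yy>box[2])&(yy<box[3])
        if k.any(): print(n,cn,k.sum(),xx[k].mean(),yy[k].mean(),onz(s,[[xx[k].mean(),yy[k].mean()]],.075 if n=="top" else .065))
```

```text
white [408.7 233.4] c [ 0.4294 -0.5275] L [0.1635 0.0821] ang 70.4
white [353.2 200.5] c [ 0.5258 -0.3729] L [0.1216 0.0618] ang 173.6
white [430.  162.5] c [ 0.6391 -0.6033] L [0.1248 0.0826] ang 175.7
white [329.9 154.1] c [ 0.6659 -0.3089] L [0.0924 0.0453] ang 32.2
tray [325.5 201. ] c [ 0.5207 -0.2881] L [0.0465 0.0201] ang 178.2
tray [306.4 204.8] c [ 0.5104 -0.2332] L [0.1677 0.0983] ang 161.8
ctray [218.  204.3] c [0.5132 0.0221] L [0.1233 0.0624] ang 86.5
block [108.5 202. ] c [0.5203 0.3393] L [0.1668 0.1292] ang 89.9
top red 23 124.43478260869566 193.04347826086956 [[0.54058425 0.28447393 0.075     ]]
top blue 25 109.44 198.4 [[0.52531845 0.32614342 0.075     ]]
side red 93 371.96774193548384 267.01075268817203 [[0.53634453 0.28459008 0.065     ]]
side blue 94 394.25531914893617 274.1489361702128 [[0.52175077 0.3297549  0.065     ]]
```

View pics/crop1.png

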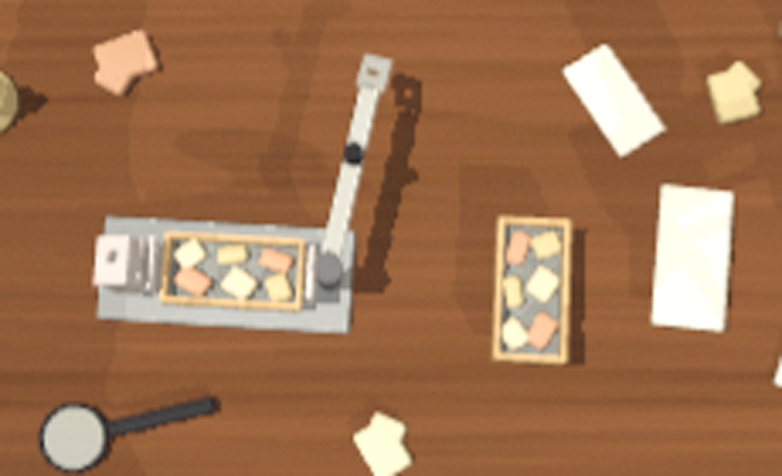

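The crop confirms the sheet at (353,200): 121.6 x 61.8 mm. The card is 92x45 and the other sheet is 163x82. Next I'll refine the yaws and work out the moves.

```bash
cat >> h.py <<'E'
def to(P,yaw=None,tilt=0.0):
    """rows-units delta: turn first (tool rotvec), then shift in the turned tool frame. yaw = world angle (deg) of tool x"""
    st=get_state();R0=R.from_quat(st["eef_rot"])
    Rt=R0
    if yaw is not None: Rt=R.from_euler("z",yaw,degrees=True)*R.from_euler("x",180,degrees=True)*R.from_euler("y",tilt,degrees=True)
    rv=(R0.inv()*Rt).as_rotvec()
    d=Rt.inv().apply(np.array(P)-st["tool_pos"])
    print("t",round(float(st["clock"]),2),"turn",np.round(rv,4),"shift",np.round(d*1000,1),"mm  pos",np.round(st["tool_pos"],4),"F",np.round(st["contact_force"],1),"q",np.round(st["q"],2),"open",round(float(st["opening"])*88.1,1),"ff",round(float(st["finger_force"]),1))
def obj(s,m,box,z,fill=True):
    x0,x1,y0,y1=box;k=np.zeros(m.shape,np.uint8);k[y0:y1,x0:x1]=m[y0:y1,x0:x1]
    n,l,stt,_=cv2.connectedComponentsWithStats(k);i=1+np.argmax(stt[1:,4]);yy,xx=np.nonzero(l==i)
    h=cv2.convexHull(np.c_[xx,yy].astype(np.int32)) if fill else None
    f=np.zeros(m.shape,np.uint8);cv2.fillConvexPoly(f,h,1);yy,xx=np.nonzero(f)
    P=onz(s,np.c_[xx,yy],z)[:,:2];c=P.mean(0);w,v=np.linalg.eigh(np.cov((P-c).T))
    return c,np.degrees(np.arctan2(v[1,1],v[0,1]))%180,np.sqrt(12*w)
E
python3 - <<'E'
from h import *
a=snap("top");h=cv2.cvtColor(a["frame"],cv2.COLOR_RGB2HSV)
white=(h[...,1]<40)&(h[...,2]>190)
print("sep",obj(a,white,(335,370,175,228),.025))
wood=(h[...,1]>60)&(h[...,2]>185)
print("tray",obj(a,wood,(290,324,180,240),.048))
print("ctray",obj(a,(h[...,1]>60)&(h[...,2]>165),(190,245,185,225),.038))
blk=(h[...,0]<12)|(h[...,2]<70)
print("knob px->", onz(a,[[150+353/3.4,125+153/3.4]],.110))
print("pivot",onz(a,[[150+329.5/3.4,125+270/3.4]],.084), "hole",onz(a,[[150+375/3.4,125+72/3.4]],.074))
to([.526,-.373,.1],-5)
E
```

```text
sep (array([ 0.52567091, -0.37293311]), np.float64(173.03509319588574), array([0.06295836, 0.1217048 ]))
tray (array([ 0.49607394, -0.23150264]), np.float64(177.0177852708928), array([0.06375551, 0.12425818]))
ctray (array([0.51306442, 0.02201988]), np.float64(85.96926865537789), array([0.06448751, 0.12264086]))
knob px-> [[ 0.59839012 -0.08240243  0.11      ]]
pivot [[ 0.50599049 -0.0628276   0.084     ]] hole [[ 0.67683395 -0.10099538  0.074     ]]
t 0.25 turn [-7.000e-04  2.000e-04  4.631e-01] shift [ 277.5 -233.2  138.4] mm  pos [ 0.2293 -0.5812  0.2384] F [ 1.  -0.4 -0. ] q [ 1.23  0.69 -0.19  1.57  0.16  0.9  -0.22] open 88.2 ff 0.0
```

```bash
python3 -m jog '[[[0,0,0,0,0,0.166],[0,0,0,0,0,0.166],[0,0,0,0,0,0.166],[0.0336,-0.0303,0.015,0,0,0],[0.0336,-0.0303,0.015,0,0,0],[0.0336,-0.0303,0.015,0,0,0],[0.0336,-0.0303,0.015,0,0,0],[0.0336,-0.0303,0.015,0,0,0],[0.0336,-0.0303,0.015,0,0,0],[0.0336,-0.0303,0.015,0,0,0],[0.0336,-0.0303,0.015,0,0,0],[0,0,0,0,0,0]]]' 0.088 10
python3 -c "
from h import *
to([.5257,-.3729,.018],-7)"
```

```text
clock: 1.75
tool_pos: [0.5297, -0.3681, 0.1172]
eef_rot: [0.998, -0.057, 0.001, -0.002]
contact_force: [-0.7, -0.0, -0.4]
opening: 0.997
finger_force: 0.0
t 1.75 turn [-0.0045 -0.0008  0.0079] shift [-3.4  5.2 99.2] mm  pos [ 0.5297 -0.3681  0.1172] F [-0.7 -0.  -0.4] q [ 0.54  0.86  0.    1.6  -0.01  0.68 -1.14] open 87.9 ff 0.0
```

```bash
python3 -m jog '[[[-0.001,0.002,0.02,0,0,0],[-0.001,0.002,0.02,0,0,0],[0,0,0.02,0,0,0],[0,0,0.02,0,0,0],[0,0,0.008,0,0,0],[0,0,0,0,0,0],[0,0,0,0,0,0]]]' 0.08 10
python3 -c "
from h import *
to([.5257,-.3729,.018],-7)"
```

```text
clock: 2.62
tool_pos: [0.5239, -0.3776, 0.0314]
eef_rot: [0.998, -0.061, 0.001, 0.0]
contact_force: [-0.1, -0.7, -0.0]
opening: 0.908
finger_force: 0.0
t 2.62 turn [ 0.0007 -0.0013  0.0001] shift [ 1.2 -4.9 13.4] mm  pos [ 0.5239 -0.3776  0.0314] F [-0.1 -0.7 -0. ] q [ 0.55  0.99  0.    1.63 -0.01  0.52 -1.13] open 80.0 ff 0.0
```

```bash
python3 -m jog '[[[0.0012,-0.0049,0.006,0,0,0],[0,0,0.0074,0,0,0],[0,0,0,0,0,0],[0,0,0,0,0,0]]]' 0.08 15
python3 -m jog '[[[0,0,0,0,0,0],[0,0,0,0,0,0],[0,0,0,0,0,0],[0,0,0,0,0,0],[0,0,0,0,0,0],[0,0,0,0,0,0]]]' 0.05 15
python3 -c "
from h import *
to([.5257,-.3729,.018],-7)"
```

```text
clock: 3.12
tool_pos: [0.525, -0.3727, 0.0173]
eef_rot: [0.998, -0.061, -0.0, 0.0]
contact_force: [0.6, -0.0, -0.5]
opening: 0.909
finger_force: 0.0
clock: 3.88
tool_pos: [0.5251, -0.3727, 0.0175]
eef_rot: [0.998, -0.061, 0.0, 0.0]
contact_force: [-0.1, 0.1, 1.8]
opening: 0.678
finger_force: 15.0
t 3.88 turn [ 0.0003 -0.0002  0.    ] shift [ 0.6  0.1 -0.5] mm  pos [ 0.5251 -0.3727  0.0175] F [-0.1  0.1  1.8] q [ 0.54  1.01  0.    1.63 -0.01  0.5  -1.14] open 59.7 ff 15.0
```

```bash
python3 -m jog '[[[0,0,-0.015,0,0,0],[0,0,-0.015,0,0,-0.1623],[0,0,-0.015,0,0,-0.1623],[0,0,-0.015,0,0,-0.1623],[0,0,-0.015,0,0,-0.1623],[0,0,-0.015,0,0,-0.1623],[0,0,-0.015,0,0,-0.1623],[0,0,-0.015,0,0,-0.1623],[0,0,-0.015,0,0,-0.1623],[0,0,-0.01,0,0,-0.1623],[0,0,0,0,0,-0.1623],[0,0,0,0,0,0]]]'
python3 -m jog '[[[0.0393,-0.004,0,0,0,0],[0.0393,-0.004,0,0,0,0],[0.0393,-0.004,0,0,0,0],[0.0393,-0.004,0,0,0,0],[0.0393,-0.004,0,0,0,0],[0.0393,-0.004,0,0,0,0],[0.0393,-0.004,0,0,0,0],[0.0393,-0.004,0,0,0,0],[0.0393,-0.004,0,0,0,0],[0.0393,-0.0035,0,0,0,0],[0,0,0,0,0,0],[0,0,0,0,0,0]]]'
python3 - <<'E'
from h import *
a=snap("top");h=cv2.cvtColor(a["frame"],cv2.COLOR_RGB2HSV)
b=snap("side");cv2.imwrite("pics/s1.png",cv2.resize(b["frame"][100:290,180:400],None,fx=3,fy=3)[:,:,::-1])
to([.5131,.0220,.037],86)
E
```

```text
clock: 5.38
tool_pos: [0.5248, -0.3729, 0.163]
eef_rot: [0.732, 0.681, -0.0, 0.0]
contact_force: [-0.6, -0.8, -0.8]
opening: 0.677
finger_force: 15.0
clock: 6.88
tool_pos: [0.5131, 0.0214, 0.1625]
eef_rot: [0.732, 0.681, -0.0, 0.001]
contact_force: [0.1, -1.1, -0.6]
opening: 0.679
finger_force: 15.0
t 6.97 turn [-0.0001  0.0014 -0.0036] shift [ 1.500e+00 -1.000e-01  1.253e+02] mm  pos [0.5131 0.0205 0.1623] F [-0.5 -0.9 -0.6] q [ 0.1   0.68 -0.37  1.97  0.44  0.57 -0.65] open 60.0 ff 15.0
```

View pics/s1.png

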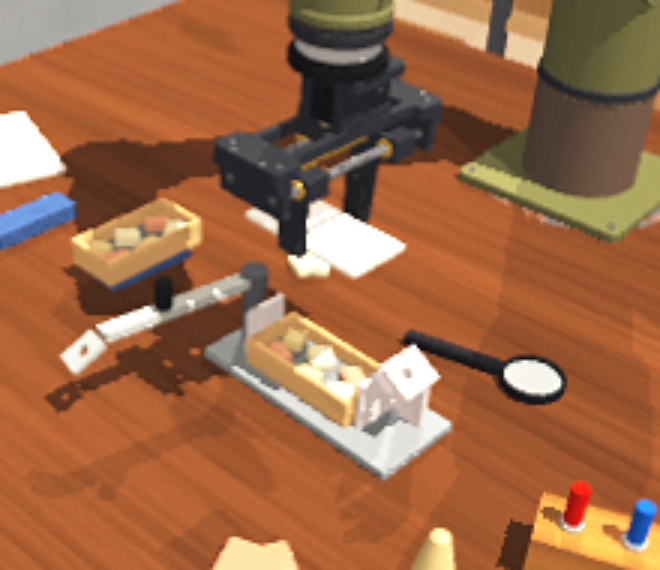

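The sheet hangs level in the fingers above the carrier. The tray is at about (135,240) and the bar is open to the left. Lowering it now.

```bash
python3 -m jog '[[[0.0015,0,0.02,0,0,0],[0,0,0.025,0,0,0],[0,0,0.025,0,0,0],[0,0,0.025,0,0,0],[0,0,0.02,0,0,0],[0,0,0.005,0,0,0],[0,0,0.0025,0,0,0],[0,0,0,0,0,0],[0,0,0,0,0,0]]]'
python3 -c "
from h import *
to([.5131,.0220,.039],86)"
```

```text
clock: 8.1
tool_pos: [0.5137, 0.0236, 0.0404]
eef_rot: [0.732, 0.682, 0.0, 0.0]
contact_force: [1.0, -0.2, -0.8]
opening: 0.678
finger_force: 15.0
t 8.1 turn [ 0.0012 -0.0002 -0.0005] shift [-1.7 -0.5  1.4] mm  pos [0.5137 0.0236 0.0404] F [ 1.  -0.2 -0.8] q [-0.02  0.89 -0.19  2.03  0.58  0.27 -0.77] open 59.8 ff 15.0
```

```bash
python3 -m jog '[[[-0.0017,-0.0005,0.001,0,0,0],[0,0,0.0005,0,0,0],[0,0,0,0,0,0],[0,0,0,0,0,0]]]'
python3 -m jog '[[[0,0,0,0,0,0],[0,0,0,0,0,0],[0,0,0,0,0,0],[0,0,0,0,0,0],[0,0,-0.02,0,0,0],[0,0,-0.03,0,0,0],[0,0,-0.03,0,0,0],[0,0,-0.03,0,0,0],[0,0,0,0,0,0]]]' 0.075
python3 -c "
from h import *
to([.4961,-.2315,.16],-3)"
```

```text
clock: 8.6
tool_pos: [0.5126, 0.0218, 0.0384]
eef_rot: [0.731, 0.682, -0.0, 0.0]
contact_force: [-0.5, -0.7, 1.2]
opening: 0.675
finger_force: 16.0
clock: 9.72
tool_pos: [0.5139, 0.0222, 0.15]
eef_rot: [0.732, 0.682, 0.002, 0.001]
contact_force: [-0.2, 0.6, 0.5]
opening: 0.849
finger_force: 0.0
t 9.72 turn [ 0.0025 -0.0039  1.5527] shift [ -4.5 254.3 -10. ] mm  pos [0.5139 0.0222 0.15  ] F [-0.2  0.6  0.5] q [ 0.09  0.7  -0.37  1.98  0.47  0.54 -0.67] open 74.8 ff 0.0
```

```bash
python3 -m jog '[[[-0.0363,0,0,0,0,0],[-0.0363,0,0,0,0,0],[-0.0363,0,0,0,0,0],[-0.0363,0,0,0,0,0],[-0.0363,0,0,0,0,0],[-0.0363,0,0,0,0,0],[-0.0363,0,0,0,0,0],[0,0,0,0,0,0.1725],[0,0,0,0,0,0.1725],[0,0,0,0,0,0.1725],[0,0,0,0,0,0.1725],[0,0,0,0,0,0.1725]]]' 0.085
python3 -m jog '[[[0,0,0.01,0,0,0.1725],[0,0,0.02,0,0,0.1725],[0,0,0.02,0,0,0.1725],[0,0,0.02,0,0,0.1725],[0,0,0,0,0,0],[0,0,0,0,0,0]]]'
python3 - <<'E'
from h import *
a=snap("top","pics/top2.png");h=cv2.cvtColor(a["frame"],cv2.COLOR_RGB2HSV)
white=(h[...,1]<40)&(h[...,2]>190)
print("sep",obj(a,white,(193,243,185,225),.043))
to([.4961,-.2315,.023],-3)
cv2.imwrite("pics/c2.png",cv2.resize(a["frame"][140:250,170:340],None,fx=4,fy=4)[:,:,::-1])
E
```

```text
clock: 11.22
tool_pos: [0.4941, -0.2313, 0.147]
eef_rot: [0.95, 0.311, -0.001, -0.0]
contact_force: [-0.2, -0.1, -0.7]
opening: 0.963
finger_force: 0.0
clock: 11.98
tool_pos: [0.4947, -0.2314, 0.0783]
eef_rot: [1.0, -0.024, -0.0, 0.0]
contact_force: [-0.1, -0.7, 0.5]
opening: 0.967
finger_force: 0.0
sep (array([0.51909681, 0.02340904]), np.float64(85.12572171205187), array([0.06940572, 0.14147772]))
t 12.03 turn [ 0.0003 -0.0006  0.003 ] shift [ 1.  -0.1 55.7] mm  pos [ 0.4951 -0.2316  0.0787] F [-0.5  0.1 -0.3] q [ 0.36  0.83 -0.01  1.93  0.02  0.38 -1.28] open 84.8 ff 0.0
```

View pics/c2.png

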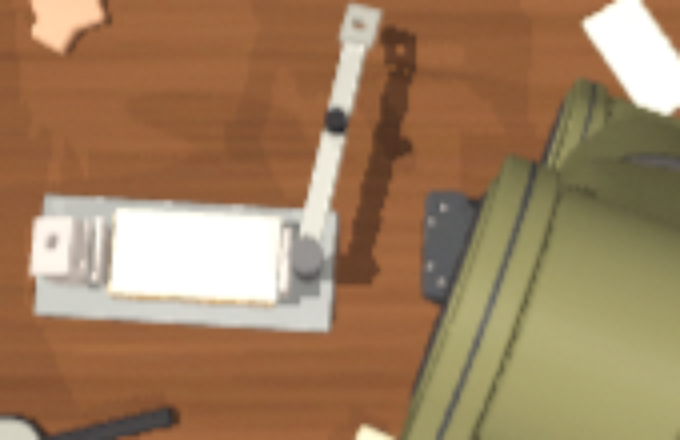

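The sheet lies on the fixed tray between the end walls, at crop (194,254). I'll check its yaw against the base plate and grasp the second tray.

```bash
python3 -m jog '[[[0.001,0,0.02,0,0,0],[0,0,0.02,0,0,0],[0,0,0.0145,0,0,0],[0,0,0,0,0,0],[0,0,0,0,0,0]]]'
python3 - <<'E'
from h import *
to([.4961,-.2315,.024],-3)
a=snap("top");h=cv2.cvtColor(a["frame"],cv2.COLOR_RGB2HSV)
g=h[170:240,170:260].astype(int)
for V in (225,235,245):
    m=((h[...,1]<40)&(h[...,2]>V)).astype(np.uint8);m=cv2.morphologyEx(m,cv2.MORPH_OPEN,np.ones((9,9),np.uint8));print(V,obj(a,m,(193,243,185,225),.043))
m=((h[...,1]<60)&(h[...,2]>120))
print("base",obj(a,m,(170,262,180,235),.010))
E
```

```text
clock: 12.65
tool_pos: [0.4962, -0.2317, 0.0244]
eef_rot: [1.0, -0.026, 0.0, 0.0]
contact_force: [1.1, 0.2, 0.5]
opening: 0.966
finger_force: 0.0
t 12.65 turn [ 0.0003 -0.0009  0.0009] shift [-0.1 -0.2  0.4] mm  pos [ 0.4962 -0.2317  0.0244] F [1.1 0.2 0.5] q [ 0.36  0.93 -0.01  1.94  0.02  0.27 -1.29] open 85.1 ff 0.0
225 (array([0.51614948, 0.02036045]), np.float64(86.36680431097781), array([0.0636366 , 0.11980208]))
235 (array([0.51601933, 0.02058203]), np.float64(86.33346957716019), array([0.06329307, 0.11966355]))
245 (array([0.51511431, 0.02100241]), np.float64(86.93643015297802), array([0.06193352, 0.11728216]))
base (array([0.52332107, 0.0235077 ]), np.float64(93.46798219355634), array([0.113045  , 0.22437382]))
```

```bash
python3 -m jog '[[[0,0,0,0,0,0],[0,0,0,0,0,0],[0,0,0,0,0,0],[0,0,0,0,0,0],[0,0,0,0,0,0],[0,0,-0.01,0,0,0]]]' 0.05 30
python3 - <<'E'
from h import *
a=snap("top");g=cv2.cvtColor(a["frame"],cv2.COLOR_RGB2HSV)
# base plate long edges: saturation transition (grey vs brown) per column, subpixel
S=g[...,1].astype(float)
def edge(cols,r0,r1):
    out=[]
    for c in cols:
        p=S[r0:r1,c]; t=(p.max()+p.min())/2; i=np.nonzero((p[:-1]-t)*(p[1:]-t)<0)[0]
        if len(i): i=i[0]; out.append([c+.5*0,r0+i+(p[i]-t)/(p[i]-p[i+1])])
    return np.array(out)
u=edge(range(186,240),183,195); l=edge(range(186,248),226,213) if 0 else edge(range(184,248),212,230)
for z,e in((.01,u),(.01,l)):
    P=onz(a,e,z)[:,:2]
    vx,vy,x0,y0=cv2.fitLine(P.astype(np.float32),cv2.DIST_HUBER,0,1e-4,1e-4).ravel()
    print(len(e),np.degrees(np.arctan2(vy,vx))%180, "x at y=.022:",x0+vx*(.022-y0)/vy)
to([.5131,.022,.16],86)
E
```

```text
clock: 13.45
tool_pos: [0.4951, -0.2311, 0.0334]
eef_rot: [1.0, -0.026, -0.001, -0.0]
contact_force: [0.9, 1.7, -1.4]
opening: 0.676
finger_force: 30.0
54 86.50806 x at y=.022: 0.55980957
63 85.97303 x at y=.022: 0.46934223
t 13.5 turn [ 3.0000e-04 -1.0000e-04 -1.5527e+00] shift [ 254.    -0.6 -125.1] mm  pos [ 0.4959 -0.2315  0.0349] F [-0.6  0.3  0.2] q [ 0.36  0.91 -0.01  1.94  0.02  0.29 -1.29] open 59.7 ff 30.0
```

```bash
python3 -m jog '[[[0,0,-0.015,0,0,0],[0,0,-0.02,0,0,0],[0,0,-0.02,0,0,-0.1729],[0,0,-0.02,0,0,-0.1729],[0,0,-0.02,0,0,-0.1729],[0,0,-0.02,0,0,-0.1729],[0,0,-0.01,0,0,-0.1729],[0,0,0,0,0,-0.1729],[0,0,0,0,0,-0.1729],[0,0,0,0,0,-0.1729],[0,0,0,0,0,-0.1729]]]'
python3 -m jog '[[[0.0363,0,0,0,0,0],[0.0363,0,0,0,0,0],[0.0363,0,0,0,0,0],[0.0363,0,0,0,0,0],[0.0363,0,0,0,0,0],[0.0363,0,0,0,0,0],[0.0363,0,0,0,0,0],[0,0,0,0,0,0],[0,0,0,0,0,0],[0,0,0,0,0,0]]]'
python3 -c "
from h import *
to([.5147,.0215,.055],86.2)"
```

```text
clock: 14.88
tool_pos: [0.4954, -0.2319, 0.1595]
eef_rot: [0.728, 0.685, -0.001, 0.0]
contact_force: [0.2, -0.1, -2.0]
opening: 0.675
finger_force: 30.0
clock: 16.12
tool_pos: [0.5125, 0.0203, 0.1589]
eef_rot: [0.731, 0.682, -0.001, 0.0]
contact_force: [-0.6, 0.3, -2.1]
opening: 0.684
finger_force: 30.0
t 16.12 turn [-0.0002  0.0015 -0.0023] shift [  1.3   2.1 103.9] mm  pos [0.5125 0.0203 0.1589] F [-0.6  0.3 -2.1] q [ 0.12  0.69 -0.4   1.97  0.48  0.57 -0.68] open 60.3 ff 30.0
```

```bash
python3 -m jog '[[[0.0013,0.0021,0.02,0,0,0],[0,0,0.025,0,0,0],[0,0,0.025,0,0,0],[0,0,0.025,0,0,0],[0,0,0.009,0,0,0],[0,0,0,0,0,0],[0,0,0,0,0,0]]]'
python3 -c "
from h import *
to([.5147,.0215,.0475],86.2)"
```

```text
clock: 17.0
tool_pos: [0.5155, 0.0231, 0.0556]
eef_rot: [0.73, 0.683, 0.001, 0.0]
contact_force: [0.2, 0.7, -1.2]
opening: 0.679
finger_force: 30.0
t 17.0 turn [ 0.0015 -0.0002 -0.0006] shift [-1.6 -0.7  8.1] mm  pos [0.5155 0.0231 0.0556] F [ 0.2  0.7 -1.2] q [ 0.01  0.86 -0.24  2.02  0.6   0.33 -0.79] open 59.8 ff 30.0
```

```bash
python3 -m jog '[[[-0.0016,-0.0007,0.004,0,0,0],[0,0,0.003,0,0,0],[0,0,0.001,0,0,0],[0,0,0,0,0,0],[0,0,0,0,0,0]]]'
python3 -c "
from h import *
to([.5147,.0215,.0475],86.2)"
```

```text
clock: 17.62
tool_pos: [0.514, 0.0216, 0.0471]
eef_rot: [0.73, 0.683, -0.0, 0.0]
contact_force: [-1.6, -0.5, 4.0]
opening: 0.68
finger_force: 30.0
t 17.62 turn [ 0.0001  0.0004 -0.0001] shift [-0.   0.7 -0.4] mm  pos [0.514  0.0216 0.0471] F [-1.6 -0.5  4. ] q [ 0.    0.88 -0.22  2.03  0.61  0.3  -0.8 ] open 59.9 ff 30.0
```

```bash
python3 -m jog '[[[0,0,0,0,0,0],[0,0,0,0,0,0],[0,0,0,0,0,0],[0,0,0,0,0,0],[0,0,-0.015,0,0,0],[0,0,-0.025,0,0,0],[0,0,-0.03,0,0,0],[0,0,-0.035,0,0,0],[0,0,0,0,0,0]]]' 0.075 15
python3 -m jog '[[[-0.033,0.0314,0,0,0,0],[-0.033,0.0314,0,0,0,0],[-0.0328,0.0314,0,0,0,0],[0,0,0,0,0,0],[0,0,0,0,0,0]]]' 0.045
python3 - <<'E'
from h import *
a=snap("top");b=snap("side")
A=cv2.resize(a["frame"][140:250,170:290],None,fx=3.3,fy=3.3);B=cv2.resize(b["frame"][150:260,180:300],None,fx=3.3,fy=3.3)
cv2.imwrite("pics/c3.png",np.hstack([A,B])[:,:,::-1])
to([.6016,-.0832,.091],86.2)
E
```

```text
clock: 18.75
tool_pos: [0.5158, 0.0219, 0.1549]
eef_rot: [0.73, 0.683, 0.002, 0.002]
contact_force: [-0.1, -0.1, -1.5]
opening: 0.847
finger_force: 0.0
clock: 19.38
tool_pos: [0.6005, -0.0823, 0.1513]
eef_rot: [0.73, 0.683, -0.0, -0.001]
contact_force: [-0.8, 0.3, -0.3]
opening: 0.515
finger_force: 0.0
t 19.48 turn [-0.0014 -0.0007  0.0025] shift [-1.7  1.2 60.7] mm  pos [ 0.6005 -0.0814  0.1517] F [-0.3 -0.2 -0.7] q [ 0.31  0.8  -0.45  1.69  0.48  0.76 -0.44] open 44.7 ff 0.0
```

View pics/c3.png

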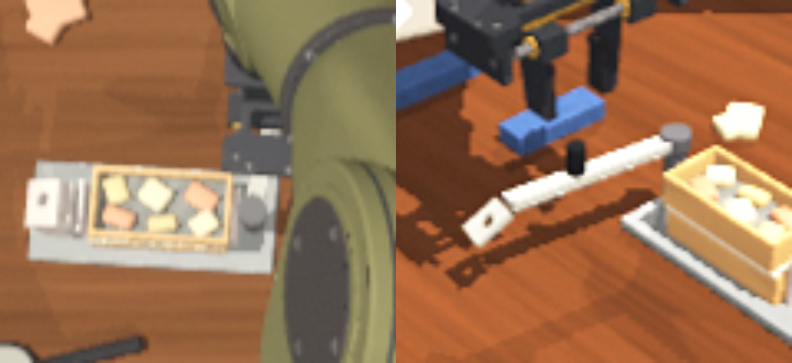

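The tray sits squarely on the sheet in both views, at crop (160,207) and (730,220). The knob is below the fingers at (576,158). I'll check the knob's position from the side view before descending.

```bash
python3 -m jog '[[[-0.0017,0.0012,0.01,0,0,0],[0,0,0.014,0,0,0],[0,0,0,0,0,0],[0,0,0,0,0,0]]]'
python3 - <<'E'
from h import *
b=snap("side");h=b["frame"].max(2)
m=(h<45).astype(np.uint8);k=np.zeros_like(m);k[190:208,222:248]=m[190:208,222:248]
yy,xx=np.nonzero(k);print(len(xx),xx.mean(),yy.mean(),xx.min(),xx.max(),yy.min(),yy.max(),onz(b,[[xx.mean(),yy.mean()]],.097),proj(b,[.6016,-.0832,.097]))
to([.6016,-.0832,.091],86.2)
E
```

```text
clock: 19.98
tool_pos: [0.6026, -0.0847, 0.1276]
eef_rot: [0.73, 0.683, -0.0, -0.0]
contact_force: [0.9, -0.3, 0.8]
opening: 0.515
finger_force: 0.0
44 233.0 197.6590909090909 222 236 190 202 [[ 0.59967591 -0.08550056  0.097     ]] [[233.07506419 198.3384518 ]]
t 20.02 turn [ 0.0003 -0.      0.0001] shift [ 1.5 -1.3 36.9] mm  pos [ 0.6028 -0.0848  0.1279] F [-0.6  0.1  0.1] q [ 0.31  0.84 -0.43  1.7   0.5   0.71 -0.45] open 44.9 ff 0.0
```

```bash
python3 -m jog '[[[0.0015,-0.0013,0.015,0,0,0],[0,0,0.015,0,0,0],[0,0,0.0065,0,0,0],[0,0,0,0,0,0],[0,0,0,0,0,0]]]'
python3 -m jog '[[[0,0,0,0,0,0],[0,0,0,0,0,0],[0,0,0,0,0,0],[0,0,0,0,0,0],[0,0,0,0,0,0]]]' 0.005 12
python3 - <<'E'
from h import *
to([.6016,-.0832,.091],86.2)
# arc rows: tool frame (yaw 86.2): tool x = carrier y, tool y = carrier x
q=np.linspace(1.737,0,11);p=.095*np.c_[np.cos(q),np.sin(q)];print(np.round(np.diff(p,axis=0),4))
E
```

```text
clock: 20.65
tool_pos: [0.6017, -0.0833, 0.0915]
eef_rot: [0.73, 0.683, 0.0, 0.0]
contact_force: [0.3, 0.1, -0.1]
opening: 0.512
finger_force: 0.0
clock: 21.28
tool_pos: [0.5989, -0.0831, 0.0913]
eef_rot: [0.73, 0.683, -0.002, -0.002]
contact_force: [-5.1, 1.1, 5.4]
opening: 0.177
finger_force: 12.0
t 21.27 turn [-0.0049  0.0007  0.0003] shift [0.1 2.7 0.3] mm  pos [ 0.5989 -0.0831  0.0913] F [-5.1  1.1  5.4] q [ 0.29  0.89 -0.4   1.73  0.53  0.64 -0.49] open 15.6 ff 12.0
[[ 0.0164  0.0013]
 [ 0.0164 -0.0016]
 [ 0.0159 -0.0044]
 [ 0.0149 -0.007 ]
 [ 0.0135 -0.0095]
 [ 0.0116 -0.0117]
 [ 0.0094 -0.0135]
 [ 0.0069 -0.015 ]
 [ 0.0042 -0.0159]
 [ 0.0014 -0.0164]]
```

```bash
python3 -m jog '[[[0.0164,-0.0014,0,0,0,0],[0.0164,-0.0016,0,0,0,0],[0.0159,-0.0044,0,0,0,0],[0.0149,-0.007,0,0,0,0],[0.0135,-0.0095,0,0,0,0],[0.0116,-0.0117,0,0,0,0],[0,0,0,0,0,0],[0,0,0,0,0,0]]]'
python3 - <<'E'
from h import *
to([.5131,.0119,.091],86.2)
E
```

```text
clock: 22.28
tool_pos: [0.5733, 0.0133, 0.0915]
eef_rot: [0.729, 0.685, 0.004, -0.001]
contact_force: [6.0, 5.7, -7.4]
opening: 0.174
finger_force: 12.0
t 22.27 turn [ 0.0038 -0.0073  0.0039] shift [ -5.4 -59.9   0.5] mm  pos [0.5733 0.0133 0.0915] F [ 6.   5.7 -7.4] q [ 0.11  0.85 -0.37  1.84  0.53  0.55 -0.66] open 15.3 ff 12.0
```

```bash
python3 -m jog '[[[0,0,0,0,0,0],[0,0,0,0,0,0],[0,0,0,0,0,0]]]' 0.024
python3 - <<'E'
from h import *
to([.5154,.0335,.091],86.2)
a=snap("top");b=snap("side")
A=cv2.resize(a["frame"][140:250,170:290],None,fx=3.3,fy=3.3);B=cv2.resize(b["frame"][150:260,180:300],None,fx=3.3,fy=3.3)
cv2.imwrite("pics/c4.png",np.hstack([A,B])[:,:,::-1])
E
```

```text
clock: 22.65
tool_pos: [0.5712, 0.0074, 0.0914]
eef_rot: [0.73, 0.683, -0.0, -0.0]
contact_force: [-0.6, 0.3, -0.2]
opening: 0.273
finger_force: 0.0
t 22.65 turn [-0.0008  0.0006 -0.0003] shift [ 22.4 -57.4   0.4] mm  pos [0.5712 0.0074 0.0914] F [-0.6  0.3 -0.2] q [ 0.11  0.85 -0.36  1.84  0.53  0.55 -0.66] open 24.1 ff 0.0
```

View pics/c4.png

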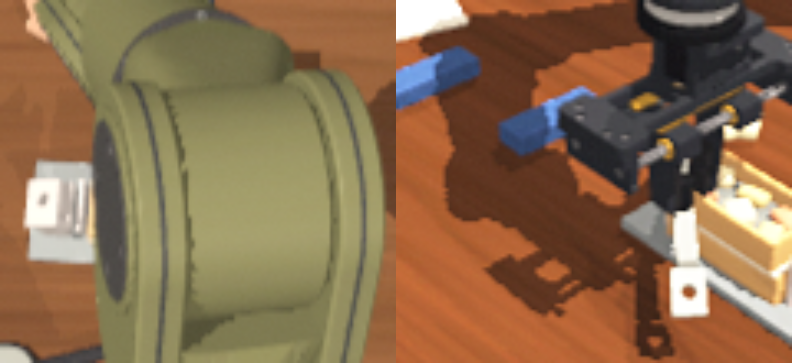

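The tab, with its hole at crop (690,292), is partway round and clear of the tray. I'll work out the bar angle from the hole.

Run:
```python
from h import *
b=snap("side");H=onz(b,[[269.1,238.5]],.070)[0];print(H)
for P in([.5075,-.061],[.5078,-.0555]):
    d=H[:2]-P;r=np.hypot(*d);a=np.degrees(np.arctan2(d[1],d[0]));print(r,"q",86.2-a,"knob",np.array(P)+.095*d/r)
```

```text
[0.62805939 0.06586791 0.07      ]
0.17501437463344763 q 39.739476830871595 knob [0.57294115 0.00786549]
0.17085809528565463 q 40.93714439961811 knob [0.57466626 0.01198262]
```

```bash
python3 -m jog '[[[0.0094,-0.0135,0,0,0,0],[0.0069,-0.015,0,0,0,0],[0.0042,-0.0159,0,0,0,0],[0.0014,-0.0164,0,0,0,0],[0,0,0,0,0,0],[0,0,0,0,0,0]]]'
python3 - <<'E'
from h import *
to([.5140,.0338,.091],86.2)
E
```

```text
clock: 23.55
tool_pos: [0.5132, 0.033, 0.0914]
eef_rot: [0.73, 0.683, 0.0, 0.0]
contact_force: [-0.4, -0.4, 0.5]
opening: 0.27
finger_force: 0.0
t 23.55 turn [ 0.0006  0.0003 -0.0007] shift [0.8 0.7 0.4] mm  pos [0.5132 0.033  0.0914] F [-0.4 -0.4  0.5] q [ 0.03  0.8  -0.3   2.01  0.56  0.41 -0.78] open 23.8 ff 0.0
```

Now I'll close on the knob to see where it sits, then nudge it to the stop.

```bash
python3 -m jog '[[[0,-0.002,0,0,0,0],[0,-0.002,0,0,0,0],[0,-0.001,0,0,0,0],[0,-0.001,0,0,0,0],[0,0,0,0,0,0]]]' 
python3 -m jog '[[[0,-0.002,0,0,0,0],[0,-0.001,0,0,0,0],[0,0,0,0,0,0]]]'
python3 - <<'E'
from h import *
to([.5140,.0338,.091],86.2)
E
```

```text
clock: 24.18
tool_pos: [0.5079, 0.0336, 0.0914]
eef_rot: [0.73, 0.683, 0.001, 0.001]
contact_force: [5.6, -0.8, -4.5]
opening: 0.273
finger_force: 2.4
clock: 24.55
tool_pos: [0.5078, 0.0337, 0.0915]
eef_rot: [0.731, 0.683, 0.003, 0.002]
contact_force: [11.2, -2.1, -9.1]
opening: 0.274
finger_force: 5.4
t 24.55 turn [ 0.0071 -0.0015 -0.0017] shift [0.5 6.2 0.5] mm  pos [0.5078 0.0337 0.0915] F [11.2 -2.1 -9.1] q [ 0.02  0.79 -0.29  2.03  0.57  0.38 -0.79] open 24.1 ff 5.4
```

```bash
python3 -m jog '[[[0,0.007,0,0,0,0],[0,0,0,0,0,0],[0,0,-0.015,0,0,0],[0,0,-0.025,0,0,0],[0,0,-0.025,0,0,0],[0,0,-0.02,0,0,-0.133],[0,0,-0.015,0,0,-0.133],[0,0,0,0,0,-0.133],[0,0,0,0,0,0]]]' 0.04
python3 - <<'E'
from h import *
to([.538,.2838,.12],109)
E
```

```text
clock: 25.68
tool_pos: [0.51, 0.0335, 0.1922]
eef_rot: [0.581, 0.814, 0.0, 0.0]
contact_force: [-0.6, 0.5, -0.1]
opening: 0.454
finger_force: 0.0
t 25.68 turn [ 0.0001  0.     -0.0001] shift [227.6 107.9  72.2] mm  pos [0.51   0.0335 0.1922] F [-0.6  0.5 -0.1] q [ 0.19  0.66 -0.57  1.94  0.54  0.69 -0.37] open 40.0 ff 0.0
```

```bash
python3 -m jog '[[[0.0379,0.018,0,0,0,0],[0.0379,0.018,0,0,0,0],[0.0379,0.018,0.01,0,0,0],[0.0379,0.018,0.01,0,0,0],[0.0379,0.018,0.01,0,0,0],[0.0381,0.0179,0.01,0,0,0],[0,0,0,0,0,0],[0,0,0,0,0,0],[0,0,0,0,0,0]]]'
python3 - <<'E'
from h import *
a=snap("top");b=snap("side")
A=cv2.resize(a["frame"][170:235,170:260],None,fx=4.4,fy=4.4,interpolation=cv2.INTER_CUBIC);B=cv2.resize(b["frame"][175:265,240:340],None,fx=4,fy=4,interpolation=cv2.INTER_CUBIC)
c=np.zeros((560,800,3),np.uint8);c[:A.shape[0],:A.shape[1]]=A;c[:B.shape[0],400:]=B
cv2.imwrite("pics/c5.png",c[:,:,::-1])
to([.538,.2838,.053],109)
h=cv2.cvtColor(b["frame"],cv2.COLOR_RGB2HSV);m=((h[...,0]<6)|(h[...,0]>174))&(h[...,1]>180)&(h[...,2]>90);yy,xx=np.nonzero(m);k=(xx>355)&(xx<390)&(yy>245)&(yy<290);print(k.sum(),xx[k].mean(),yy[k].mean(),proj(b,[.538,.2838,.065]))
for M in ([.5189,.1178,.0775],):print(proj(a,M),proj(b,M))
E
```

```text
clock: 26.8
tool_pos: [0.5385, 0.282, 0.1515]
eef_rot: [0.581, 0.814, -0.001, 0.001]
contact_force: [0.0, 0.7, 0.4]
opening: 0.455
finger_force: 0.0
t 26.9 turn [ 0.      0.0009 -0.0011] shift [ 1.5 -0.1 98.6] mm  pos [0.5386 0.2824 0.1516] F [-0.7  0.4 -0.4] q [-0.28  0.82 -0.5   1.69  0.52  0.78 -0.7 ] open 40.2 ff 0.0
92 371.94565217391306 267.0869565217391 [[371.26352424 267.22994285]]
[[182.85905648 200.33977602]] [[315.07344799 224.512441  ]]
```

View pics/c5.png

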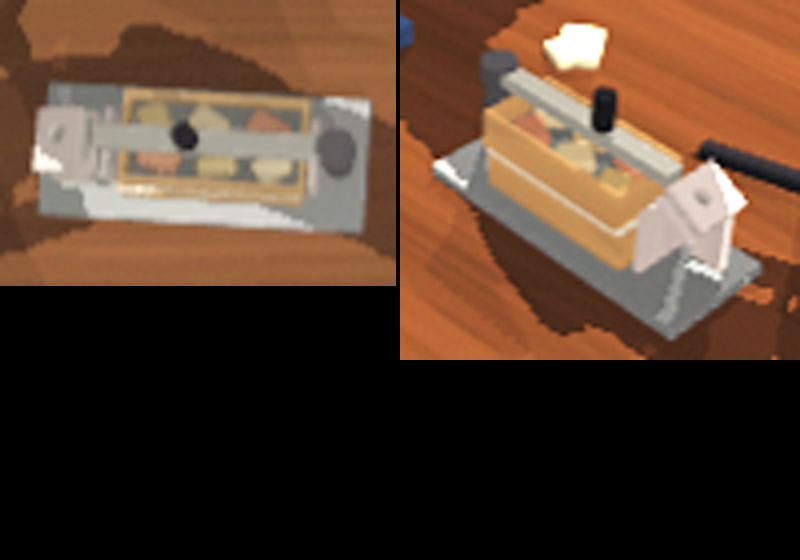

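The bar is shut over the stack: the tab is between the ears, and the mouth hole is at top px (182.8,200.1) and side px (315.6,224.1). Descending on the red pin.

```bash
python3 -m jog '[[[0.0015,0,0.02,0,0,0],[0,0,0.025,0,0,0],[0,0,0.025,0,0,0],[0,0,0.02,0,0,0],[0,0,0.008,0,0,0],[0,0,0,0,0,0],[0,0,0,0,0,0]]]'
python3 - <<'E'
from h import *
to([.538,.2838,.053],109)
a=snap("top");b=snap("side")
from scipy.optimize import least_squares as L
f=lambda p:np.r_[proj(a,p)[0]-[182.8,200.1],proj(b,p)[0]-[315.6,224.1]]
r=L(f,[.519,.118,.078]);print(r.x,r.fun,onz(a,[[182.8,200.1]],.0775),onz(b,[[315.6,224.1]],.0775))
h=cv2.cvtColor(a["frame"],cv2.COLOR_RGB2HSV)
print(onz(b,[[371.95,267.1]],.065))
E
```

```text
clock: 27.78
tool_pos: [0.5383, 0.2857, 0.0541]
eef_rot: [0.58, 0.814, 0.001, 0.0]
contact_force: [0.2, 0.2, 0.2]
opening: 0.453
finger_force: 0.0
t 27.77 turn [ 0.0015 -0.0004  0.0009] shift [-1.7 -0.9  1.1] mm  pos [0.5383 0.2857 0.0541] F [0.2 0.2 0.2] q [-0.34  0.95 -0.41  1.73  0.62  0.59 -0.79] open 39.9 ff 0.0
[0.51886795 0.11837442 0.07916498] [-0.24714318  0.16183977 -0.25411014 -0.0144493 ] [[0.51958381 0.11798463 0.0775    ]] [[0.51672961 0.11779596 0.0775    ]]
[[0.53660958 0.28469484 0.065     ]]
```

```bash
python3 -m jog '[[[-0.0013,-0.0005,0.001,0,0,0],[0,0,0,0,0,0],[0,0,0,0,0,0]]]'
python3 -m jog '[[[0,0,0,0,0,0],[0,0,0,0,0,0],[0,0,0,0,0,0],[0,0,0,0,0,0],[0,0,0,0,0,0]]]' 0.005 25
python3 -c "
from h import *
to([.538,.2842,.053],109)"
```

```text
clock: 28.25
tool_pos: [0.5377, 0.2839, 0.0524]
eef_rot: [0.58, 0.814, 0.0, 0.0]
contact_force: [-0.9, 1.0, -0.2]
opening: 0.454
finger_force: 0.0
clock: 28.88
tool_pos: [0.5383, 0.2842, 0.0525]
eef_rot: [0.58, 0.814, 0.001, 0.0]
contact_force: [1.7, 0.2, -0.6]
opening: 0.149
finger_force: 25.0
t 28.88 turn [ 0.0013 -0.0003  0.0009] shift [ 0.1 -0.3 -0.5] mm  pos [0.5383 0.2842 0.0525] F [ 1.7  0.2 -0.6] q [-0.33  0.95 -0.41  1.73  0.62  0.59 -0.79] open 13.1 ff 25.0
```

```bash
python3 -m jog '[[[0,0,-0.015,0,0,0],[0,0,-0.025,0,0,0],[0,0,-0.03,0,0,0],[0,0,-0.03,0,0,0],[0,0,-0.02,0,0,0],[0,0,0,0,0,0],[0,0,0,0,0,0]]]'
python3 -c "
from h import *
to([.5207,.1536,.1394],86.2,-30)"
```

```text
clock: 29.75
tool_pos: [0.5369, 0.2832, 0.1718]
eef_rot: [0.58, 0.814, -0.001, -0.0]
contact_force: [-0.1, 0.7, -0.9]
opening: 0.148
finger_force: 25.0
t 29.75 turn [ 0.1028 -0.5153  0.3904] shift [-96.8  -7.5  93.2] mm  pos [0.5369 0.2832 0.1718] F [-0.1  0.7 -0.9] q [-0.27  0.79 -0.52  1.67  0.51  0.82 -0.69] open 13.0 ff 25.0
```

```bash
python3 -m jog '[[[0,0,0,0.0257,-0.1288,0.0976],[0,0,0,0.0257,-0.1288,0.0976],[0,0,0,0.0257,-0.1288,0.0976],[0,0,0,0.0257,-0.1288,0.0976],[-0.0242,-0.0018,0.005,0,0,0],[-0.0242,-0.0019,0.02,0,0,0],[-0.0242,-0.0019,0.024,0,0,0],[-0.0242,-0.0019,0.024,0,0,0],[0,0,0,0,0,0],[0,0,0,0,0,0],[0,0,0,0,0,0]]]'
python3 - <<'E'
from h import *
to([.5207,.1536,.1394],86.2,-30)
a=snap("top");b=snap("side")
A=cv2.resize(a["frame"][155:245,140:240],None,fx=4,fy=4,interpolation=cv2.INTER_CUBIC);B=cv2.resize(b["frame"][150:260,270:390],None,fx=3.3,fy=3.3,interpolation=cv2.INTER_CUBIC)
c=np.zeros((364,800,3),np.uint8);c[:360,:400]=A;c[:B.shape[0],400:796]=B[:364]
cv2.imwrite("pics/c6.png",c[:,:,::-1])
st=get_state();z=R.from_quat(st["eef_rot"]).apply([0,0,1]);tip=st["tool_pos"]+.0465*z;sh=st["tool_pos"]+.0085*z
print(tip,"tip px",proj(a,tip),proj(b,tip),"sh",proj(b,sh))
E
```

```text
clock: 31.12
tool_pos: [0.5222, 0.1661, 0.157]
eef_rot: [0.705, 0.661, -0.187, 0.176]
contact_force: [-0.9, 0.3, -1.0]
opening: 0.156
finger_force: 25.0
t 31.12 turn [ 0.0019 -0.0031  0.0006] shift [-2.1 -0.7 21.5] mm  pos [0.5222 0.1661 0.157 ] F [-0.9  0.3 -1. ] q [-0.52  0.85 -0.19  1.67  0.59  1.1  -1.14] open 13.7 ff 25.0
[0.52083411 0.14253779 0.11680527] tip px [[171.32713679 197.47421301]] [[324.99589024 216.69646456]] sh [[333.41767902 209.15197457]]
```

View pics/c6.png

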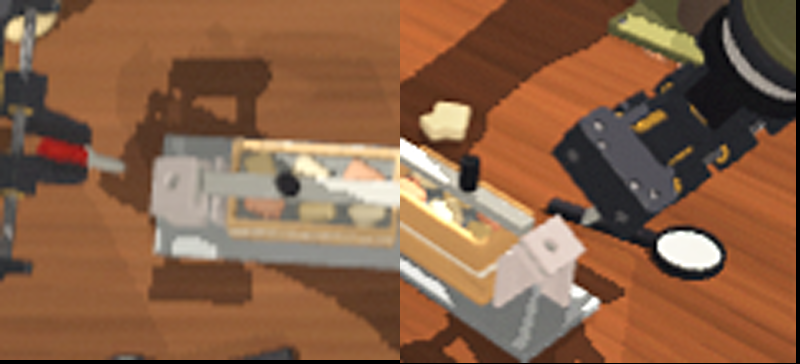

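The pin points at the hole: its tip is at top px (170.9,196.1) and the hole at (183.4,199.9). The gripper hides the pin in the side view. I'll compare the pin's line with its prediction.

Run:
```python
from h import *
a=snap("top");f=a["frame"];h=cv2.cvtColor(f,cv2.COLOR_RGB2HSV)
st=get_state();z=R.from_quat(st["eef_rot"]).apply([0,0,1]);T=st["tool_pos"]
for n,d in(("tip",.0465),("mid shaft",.025),("TCP",0),("grip mid",-.0125),("grip top",-.0295)):print(n,proj(a,T+d*z).round(1))
m=((h[...,0]<6)|(h[...,0]>174))&(h[...,1]>150);yy,xx=np.nonzero(m);k=(xx>140)&(xx<166)&(yy>185)&(yy<203);print("red",k.sum(),xx[k].mean(),yy[k].mean(),xx[k].min(),xx[k].max())
s=h[190:203,158:176];print(s[...,1]);
print(h[195:206,178:190,2])
print("axis pts",[proj(a,np.array([.5183,.1179,.0775])+t*np.array([.0332,.4989,.866])).round(1).tolist() for t in(0,.03)])
```

```text
tip [[171.4 197.5]]
mid shaft [[166.1 196.1]]
TCP [[159.6 194.5]]
grip mid [[156.3 193.7]]
grip top [[151.7 192.5]]
red 57 155.19298245614036 192.19298245614036 150 161
[[ 72  11   5  11  94 148 151 150 149 151 150 150 154 150 151 139 142 144]
 [192 177 141  65  36 132 146 149 151 151 156 149 153 145 145 139 147 147]
 [211 206 186 120  34  92 147 152 153 151 151 150 153 144 145 151 139 139]
 [211 217 216 207  54  49  92 104 133 139 150 153 152 150 143 140 140 142]
 [207 214 211 207  47  28  37  40  59  62  76 110 137 148 140 141 150 146]
 [157 177 202 173  30  26  26  25  26  25  24  37  63 120 146 149 145 144]
 [ 20  66 149 123  44  60  41  37  26  25  27  24  29  71 134 144 145 152]
 [  0  21  26  15 108 137 103  75  47  45  43  50  48  86 136 144 153 145]
 [ 10  10  15  16 149 154 153 153 152 127  93 108 135 144 142 150 148 154]
 [ 10  24  15  65 150 154 153 153 149 147 150 148 156 154 153 139 144 143]
 [ 48  57  96 140 150 155 158 145 149 150 149 150 154 148 150 145 145 149]
 [141 136 146 150 151 154 154 153 156 151 150 154 149 149 161 150 153 149]
 [153 156 157 153 154 151 152 149 156 142 152 145 152 154 151 145 145 151]]
[[127 171 178 184 186 185 185 185 185 185 189 168]
 [137 180 185 184 185 184 183 186 184 186 190 175]
 [150 182 184 185 187 185 185 185 184 187 189 164]
 [159 183 185 191 196 175 174 183 183 186 189 164]
 [157 182 184 201 185 155 161 183 185 189 191 162]
 [171 183 185 199 164 141 164 184 186 188 187 162]
 [180 185 184 183 157 142 178 185 185 189 184 161]
 [181 185 185 181 170 171 185 186 186 190 184 163]
 [179 186 185 186 183 184 186 185 185 189 179 161]
 [180 185 186 185 186 186 186 186 186 190 175 163]
 [181 185 186 185 185 186 186 185 185 191 178 170]]
axis pts [[[182.8, 200.6]], [[175.8, 198.8]]]
```

The pin shows 1.1 px (about 3 mm) towards +x of its model, while the hole shows only 0.4 px. So in robot coordinates the mouth is about 2 mm less in x: (.5165,.117,.0775).

```bash
python3 -c "
from h import *
to([.5184,.1429,.1221],86.2,-30)"
```

```text
t 31.27 turn [ 0.0018 -0.0024 -0.    ] shift [-2.1 -2.4 41.7] mm  pos [0.5223 0.1654 0.1572] F [-1.   0.5 -0.6] q [-0.52  0.85 -0.18  1.67  0.59  1.1  -1.14] open 12.9 ff 25.0
```

```bash
python3 -m jog '[[[-0.001,-0.0012,0.01,0,0,0],[-0.0011,-0.0012,0.012,0,0,0],[0,0,0.01,0,0,0],[0,0,0.007,0,0,0],[0,0,0,0,0,0],[0,0,0,0,0,0]]]'
python3 - <<'E'
from h import *
to([.5184,.1429,.1221],86.2,-30)
a=snap("top");h=cv2.cvtColor(a["frame"],cv2.COLOR_RGB2HSV)
st=get_state();z=R.from_quat(st["eef_rot"]).apply([0,0,1]);T=st["tool_pos"]
for n,d in(("tip",.0465),("mid shaft",.025),("grip mid",-.0125)):print(n,proj(a,T+d*z).round(1))
print(h[194:206,168:188,2])
print(h[192:204,166:182,1])
E
```

```text
clock: 32.02
tool_pos: [0.5187, 0.1437, 0.1246]
eef_rot: [0.706, 0.66, -0.188, 0.177]
contact_force: [-0.0, -0.8, 0.3]
opening: 0.15
finger_force: 25.0
t 32.02 turn [ 0.0015 -0.0022 -0.0009] shift [ 0.6 -0.2  2.5] mm  pos [0.5187 0.1437 0.1246] F [-0.  -0.8  0.3] q [-0.51  0.88 -0.17  1.72  0.63  1.01 -1.17] open 13.2 ff 25.0
tip [[181.4 200.6]]
mid shaft [[176.4 199.3]]
grip mid [[167.2 197. ]]
[[115  96  89  79  87  86  98  96  86  86 100 128 145 160 163 164 168 170
  167 165]
 [156 144 138 129 126 127 105 100  88  87 125 160 176 185 185 185 185 185
  185 186]
 [165 166 161 158 155 153 124 109 100  87 136 176 184 185 185 184 184 185
  184 186]
 [154 160 157 154 163 161 147 139 131 122 140 169 183 185 188 185 185 184
  185 186]
 [114 115 130 133 160 166 163 161 157 152 151 153 168 180 195 175 175 183
  184 185]
 [ 58  63  89  94 120 150 155 158 167 166 162 159 158 171 181 157 163 182
  185 188]
 [ 46  50  47  48  57 146 127 128 140 143 167 171 161 179 161 142 164 183
  186 188]
 [ 52  49  53  46  63 132 107 103 103 107 175 182 176 180 156 143 177 185
  185 189]
 [ 51  56  53  48  64
[... 424 characters left out ...]
 143 142 141 145 145  74  11]
 [209 192 184 162 155  90  29  89 143 149 148 139 112  62  39  29]
 [213 207 209 204 205 164  89  42  92 145 139 141  73  37  30  30]
 [214 216 209 217 211 213 165  37  56  96 120 141  68  33  29  30]
 [213 215 210 206 219 207 188  36  31  39  45  42  42  33  31  29]
 [160 168 174 177 204 203 112  31  27  24  24  25  27  30  30  30]
 [ 16  10  70  69 138 141  79  41  35  32  27  26  24  29  27  30]
 [ 19  26  17  26  22  21  49 114  76  68  51  45  27  28  25  28]
 [ 15  15  15   5  19  11  65 145 153 149 146 126  32  29  30  31]
 [ 14   5  10  14  14  21  60 147 154 147 153 151  34  30  32  33]
 [ 14   5   5  10   5  25 119 148 151 147 150 122  31  32  32  32]]
```

The shaft's line, extended, meets the hole at (183,200.2). Inserting in steps while watching the force.

```bash
python3 -m jog '[[[0.0003,0,0.004,0,0,0],[0.0003,0,0.004,0,0,0],[0,0,0.004,0,0,0],[0,0,0.003,0,0,0],[0,0,0,0,0,0],[0,0,0,0,0,0]]]'
python3 -c "
from h import *
to(np.array([.5167,.1172,.0775])+.0085*np.array([.0332,.4989,.866]),86.2,-30)"
```

```text
clock: 32.83
tool_pos: [0.5181, 0.1365, 0.1112]
eef_rot: [0.706, 0.66, -0.188, 0.177]
contact_force: [-0.1, 0.7, -0.0]
opening: 0.148
finger_force: 25.0
t 32.83 turn [ 0.0012 -0.0018 -0.0008] shift [ 0.1 -0.1 30.4] mm  pos [0.5181 0.1365 0.1112] F [-0.1  0.7 -0. ] q [-0.5   0.9  -0.16  1.74  0.64  0.97 -1.18] open 13.1 ff 25.0
```

```bash
python3 -m jog '[[[0,0,0.004,0,0,0],[0,0,0.004,0,0,0],[0,0,0.004,0,0,0],[0,0,0,0,0,0],[0,0,0,0,0,0]]]'
python3 -c "
from h import *
to(np.array([.5167,.1172,.0775])+.0085*np.array([.0332,.4989,.866]),86.2,-30)"
```

```text
clock: 33.45
tool_pos: [0.5177, 0.1305, 0.1008]
eef_rot: [0.706, 0.66, -0.188, 0.177]
contact_force: [-0.4, 0.7, -0.7]
opening: 0.15
finger_force: 25.0
t 33.45 turn [ 0.0012 -0.0017 -0.0009] shift [ 0.1 -0.1 18.3] mm  pos [0.5177 0.1305 0.1008] F [-0.4  0.7 -0.7] q [-0.5   0.91 -0.15  1.75  0.66  0.95 -1.2 ] open 13.2 ff 25.0
```

```bash
python3 -m jog '[[[0,0,0.004,0,0,0],[0,0,0.004,0,0,0],[0,0,0.004,0,0,0],[0,0,0.003,0,0,0],[0,0,0,0,0,0],[0,0,0,0,0,0]]]'
python3 -c "
from h import *
to(np.array([.5167,.1172,.0775])+.0085*np.array([.0332,.4989,.866]),86.2,-30)"
```

```text
clock: 34.2
tool_pos: [0.5172, 0.123, 0.0878]
eef_rot: [0.706, 0.66, -0.188, 0.177]
contact_force: [0.0, -0.4, -1.1]
opening: 0.151
finger_force: 25.0
t 34.2 turn [ 0.0013 -0.0018 -0.0009] shift [ 0.1 -0.1  3.4] mm  pos [0.5172 0.123  0.0878] F [ 0.  -0.4 -1.1] q [-0.49  0.93 -0.14  1.77  0.67  0.92 -1.21] open 13.3 ff 25.0
```

```bash
python3 -m jog '[[[0,0,0.002,0,0,0],[0,0,0.002,0,0,0],[0,0,0.001,0,0,0],[0,0,0.001,0,0,0],[0,0,0.001,0,0,0],[0,0,0,0,0,0]]]'
python3 -c "
from h import *
to(np.array([.5167,.1172,.0775])+.0085*np.array([.0332,.4989,.866]),86.2,-30)"
```

```text
clock: 34.95
tool_pos: [0.5174, 0.1218, 0.085]
eef_rot: [0.706, 0.66, -0.186, 0.177]
contact_force: [-4.3, 7.5, 26.0]
opening: 0.151
finger_force: 25.0
t 34.95 turn [ 0.0042 -0.0029 -0.0013] shift [-0.2 -0.4  0.3] mm  pos [0.5174 0.1218 0.085 ] F [-4.3  7.5 26. ] q [-0.49  0.94 -0.14  1.77  0.68  0.91 -1.22] open 13.3 ff 25.0
```

The force rises to 27 N at the expected depth, so the pin is home. Relaxing, letting go and backing out along the axis.

```bash
python3 -m jog '[[[0,0,-0.001,0,0,0],[0,0,-0.001,0,0,0],[0,0,0,0,0,0]]]'
python3 -m jog '[[[0,0,0,0,0,0],[0,0,0,0,0,0],[0,0,0,0,0,0],[0,0,-0.01,0,0,0],[0,0,-0.02,0,0,0],[0,0,-0.03,0,0,0],[0,0,-0.03,0,0,0],[0,0,-0.03,0,0,0],[0,0,-0.03,0,0,0],[0,0,-0.03,0,0,0],[0,0,0,0,0,0],[0,0,0,0,0,0]]]' 0.04
python3 - <<'E'
from h import *
to([.5,.3,.3])
a=snap("top");b=snap("side")
A=cv2.resize(a["frame"][155:245,160:260],None,fx=4,fy=4,interpolation=cv2.INTER_CUBIC);B=cv2.resize(b["frame"][170:280,230:350],None,fx=3.3,fy=3.3,interpolation=cv2.INTER_CUBIC)
c=np.zeros((364,800,3),np.uint8);c[:360,:400]=A;c[:B.shape[0],400:796]=B[:364]
cv2.imwrite("pics/c7.png",c[:,:,::-1])
E
```

```text
clock: 35.33
tool_pos: [0.5173, 0.1217, 0.0852]
eef_rot: [0.706, 0.66, -0.187, 0.177]
contact_force: [-1.7, 4.2, 14.0]
opening: 0.147
finger_force: 25.0
clock: 36.83
tool_pos: [0.5224, 0.2092, 0.2391]
eef_rot: [0.706, 0.66, -0.189, 0.177]
contact_force: [0.5, -0.2, -0.2]
opening: 0.452
finger_force: 0.0
t 36.83 turn [0. 0. 0.] shift [ 46.7 -28.4 -97.3] mm  pos [0.5224 0.2092 0.2391] F [ 0.5 -0.2 -0.2] q [-0.57  0.77 -0.21  1.53  0.52  1.3  -1.07] open 39.8 ff 0.0
```

View pics/c7.png

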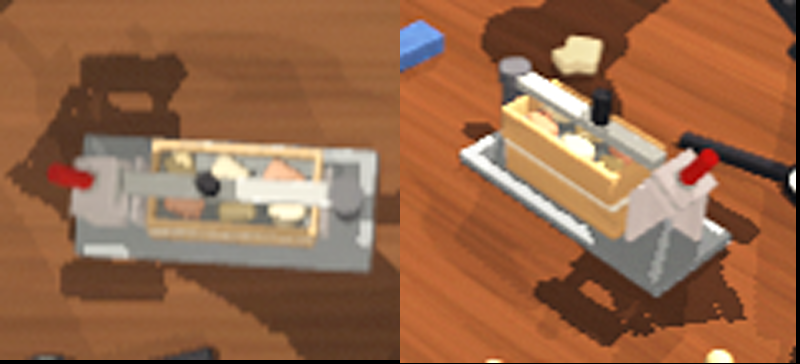

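The pin is fully seated with its shoulder on the upper plate (red grip at crop (70,177) and (697,167)). The bar is shut over a square stack, and the gripper is empty and clear.

```bash
python3 -c "
from plant import *
print(finish_job())"
```

```text
the job is handed in; nothing more can be done
None
```

I packed the carrier and handed the job in at about 37 s: the sheet and second tray are square on the stack, the bar is shut, the red pin is fully home, and I kept clear of everything else.

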